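# Stop and lock a coasting centrifuge rotor

### The arm

A 6-joint arm with a two-finger parallel gripper is mounted at the origin on a cart in front of the work surface, level with it; the furniture and walls round the work are solid. World frame = base frame: x ahead of the robot, y to its left, z up, the work surface at z = 0. Lengths are in m, angles in rad, forces in N, time in s.
With the tool pointing down it reaches from about 0.325 to 0.775 m from the base axis. Payload 5.5 kg.
Tool frame: the origin (TCP) lies at the very end of the fingers, on their centre line; the grasp point (between the pads) lies 19 mm behind it (arm.grip_point_offset is the distance from the TCP to the grasp point, in m); z points along the fingers, y is the line along which they close (so a half turn about z gives the same grasp; the last joint's range is limited). The gripper opens to 85 mm and grips with 20 to 120 N. Pads are 22 mm wide; open, the fingers measure 114 mm over their backs; the gripper's body (76 mm by 85 mm) begins 54 mm behind the grasp point. The pads swing forward as they close: fully open they stand 13 mm farther back than shut.
Start: joints at [-1.271, 0.091, 1.231, -0, 1.82, -0.057], TCP at [0.21, -0.562, 0.231] pointing down, gripper open.
Joint ranges: [-2.87, 2.87], [-0.86, 2.18], [0.17, 2.46], [-1.51, 4.65], [0.06, 2.69], [-2.65, 2.65]. Speed limits (rad/s): [2.57, 2.57, 3.01, 3.14, 3.14, 3.14].

### API

Orientations are given as a unit quaternion [x, y, z, w].
In Python, from bench import arm gives the robot as it stands. The module is installed in compiled form; this text tells all that it offers.
- The arm moves only by the shell command python3 -m creep [OPENING] [FORCE], which reads ROWS from standard input. ROWS is 1 to 8 rows, one to a line, with the numbers parted by spaces; each row has 6 numbers: dx, dy, dz in shares of the most that a row can go, 1 being 50 mm, then a rotation vector rx, ry, rz in units of 0.25 rad; each row shifts and turns the commanded pose from where the row before left it, along the tool's axes as they then stand; what a row does not reach is not made up. A row lasts 1/10 s, in which the tool goes at most 0.05 m and 0.15 rad, less where a joint would pass 70% of its speed; a pose out of reach is approached as far as the arm can. OPENING is the opening from 0.0 (shut) to 1.0 (fully open), set as the command begins (- or left out keeps the last). The fingers move at their own pace and stop on an object; FORCE is the grip in N (left out, the last holds). Time passes only in rows, so rows that do not move let the fingers close. It prints the time, the measured TCP pose, the force, the opening and the grip force at its end. Input that does not fit is refused with a message, and nothing moves.
- arm.read_state(): the state, without advancing time (a new reading comes with each control period).
- arm.snapshot(name): name is "scene" or "top" or "wrist"; returns a dict with "color" (420x560x3 uint8, red, green, blue), "fx", "fy", "cx", "cy" (pixels), "eye" and "orientation" of the camera in the world. Camera axes: x right, y up, looking along -z (the intrinsics and any distortion apply to the point x, -y, -z); pixel columns grow to the right and rows downward; lengths in m; the calibration is good to about 2 mm. A picture is of the moment at which its call begins. There is no depth.
- arm.close_job(): hands the job in; it is judged then, once.
The state is a dict: "time": time; "q": joint angles; "joint_velocities": joint speeds; "effort": joint torques, N m; "tool_pos": TCP position; "tcp_rot": TCP orientation; "wrist_force": force on the tool from outside, world axes, zero at the start; "ft_torque": the same for the moment, N m; "width": opening from 0.0 (shut) to 1.0 (fully open); "grip_force": force on a finger pad.
Only numpy, scipy, OpenCV 4.12 (cv2) and the standard library are available. Lean on these libraries where they do the work, as an engineer would, in place of code of your own. Each camera call takes 0.05 s, during which the arm holds its last target. There are 200 camera calls.

### The job

Lock the rotor of the open centrifuge for a rotor change: it is switched off but still coasting, so slow it with a light touch on its flat rim until it stands still with its lock hole in line with the slot of the forked bracket. Then put the lock pin from the accessory block down through the slot into the hole, without forcing it and never while the rotor turns, until its collar lies on the bracket, and let go. Leave the glassware and the tube rack where they are.

Things in the scene. Friction and masses are not known exactly. Their poses are not given: they have to be found in the camera images.
- centrifuge: Bench centrifuge, fixed; block 236 (x) x 228 (y) mm, deck 100 mm above the bench. Origin on the bench under the rotor's axle; x towards its back, where the lid stands open (285 mm above the bench, leaning back: keep the gripper off it), z up. Round bowl open above. A forked steel bracket is screwed to the deck's front right (-x, -y) corner and reaches over the rotor's rim.
- lock_slot (a point): Where the pin goes: slot in the forked bracket, on its top face, 106 mm above the bench, 62 mm from the axle in direction (-1,-1) of the centrifuge's axes (point has the same axes). Slot 10.2 mm wide, along the line to the axle, open 10 mm towards the axle, closed 14 mm outwards; prongs 12 mm wide. Plate 6 mm thick, its underside 4 mm above the rim. Two screw heads, 4 mm high, 42 mm outwards.
- spindle (a joint): Turn of the rotor about its axle, rad, growing counter-clockwise from above, not wrapped. At every full turn (n x 2 pi) the hole lies under the slot. Coasts at about 3 to 6 rad/s, losing only some 0.07 rad/s each second, so it must be braked; once stopped it stays. Inertia 0.02 kg m2: a finger with 4 N on the rim slows it by 5 to 12 rad/s per second.
- lock_hole (a point): Centre of the only hole in the rotor's rim, at the rim's top face, 62 mm from the axle; round, 11.2 mm wide, right through the 12 mm thick rim, with free space below. Turns with the rotor.
- rotor: Aluminium rotor; origin on the axle, level with the rim's flat top face, 96 mm above the bench (4 mm below the deck); x points to the lock hole. Rim 46 to 76 mm from the axle; inside it a dish with twelve capped tubes and a hub nut, all lower than the rim. It hangs in rubber mounts that give 0.2 mm per newton downwards, 6 mm at most. Touch it lightly: over 14 N from the fingers is too much.
- lock_pin: Steel lock pin, 62 mm tall, about 110 g, standing in a bore of the block. Origin at the nose tip, z up along it. Nose tapers from 3 to 8 mm wide over 8 mm; shank 8 mm wide up to 28 mm; collar 22 mm wide from 28 to 32 mm, resting on the block; round knurled grip 18 mm wide from 36 to 62 mm. Seated, its origin is 28 mm below lock_slot. Over 20 N on the rotor is too much.
- accessory_block: Grey plastic block 50 (x) x 110 (y) x 40 mm, fixed to the bench; origin under its centre. Two bores, 11 mm wide and 34 mm deep, 30 mm either side of the centre along y; the pin stands in one, the rotor key in the other, either way round.
- rotor_key: Rotor key, T-shaped steel key standing in the other bore: 8 mm rod with a 65 mm crossbar along its x axis; origin at its foot, crossbar 70 mm above that, 82 mm above the bench. Not needed here.
- tube_rack: Wooden test-tube rack, 58 x 196 x 154 mm, with four tubes; origin under its centre. Bystander.
- beaker_100: Small glass beaker, 57 mm wide, 72 mm high; origin under its centre. Bystander.
- flask_07: Small conical glass flask with a screw cap, 62 mm wide, 111 mm high; origin under its centre. Bystander.
Not all that is in view belongs to the job. There is more than one size of the lock_pin; the job needs the smallest.

How it is judged:
On the way, in this order (a step that is already met when the one before it is completed fails the run):
1. the rotor stands still with its lock hole in line with the slot (horizontal distance between lock_hole and lock_slot below 0.005 m and velocity of joint spindle between -0.04 and 0.04 rad/s), for 0.3 s.
2. the lock pin is through the slot and home in the hole (z of lock_pin in the frame of lock_slot below -0.0255 m and horizontal distance between each of lock_pin, lock_hole and lock_slot below 0.006 m and angle between lock_pin's own z axis and vertical below 0.12 rad), for 0.2 s.
At the end, for the whole second after the job is handed in: The rotor stands still (below 0.05 rad/s) with its lock hole within 6 mm of the slot's centre; the lock pin stands upright (within 0.12 rad) in slot and hole, within 6 mm of the slot's centre, its collar no more than 2.5 mm above the bracket, at rest and released (all of step 2 and velocity of joint spindle between -0.05 and 0.05 rad/s and linear speed of lock_pin below 0.02 m/s); the robot touches nothing.
It fails at once if the fingers press the rotor with more than 14 N (contact force between the fingers and rotor above 14 N).
It fails at once if the pin touches the rotor while the rotor turns faster than 0.8 rad/s (contact force between lock_pin and rotor above 0.3 N and (velocity of joint spindle above 0.8 rad/s or velocity of joint spindle below -0.8 rad/s)).
It fails at once if the pin is forced against the rotor with more than 20 N (contact force between lock_pin and rotor above 20 N).
It fails at once if a bystander is moved by more than 30 mm (distance of any of tube_rack, beaker_100, flask_07 from where it was at the start of the episode above 0.03 m).
It also fails if it takes over 67 s, if anything falls off the work surface, if the arm or the gripper's body presses on something with over 40 N, if the wrist force passes 120 N, or if a joint passes its speed limit or range.

## Working session

There is one attempt and no reset: what is moved stays moved. The work goes in short steps, Python scripts to look and compute and a shell command to move; the robot and the scene stay as the last step left them, time stands still between calls to the robot, and variables do not carry over. Pictures are saved under pics/ and viewed, at most 12 in all, crops included, and the job is handed in when it is done.

```bash
mkdir -p pics
python3 - <<'E'
from bench import arm
import cv2,numpy as np,json
o={}
for n in("scene","top"):
    s=arm.snapshot(n);cv2.imwrite(f"pics/{n}0.png",s["color"][:,:,::-1])
    print(n,{k:(np.round(v,4).tolist()) for k,v in s.items() if k!="color" and not isinstance(v,str)})
print(arm.read_state())
E
```

```text
scene {'fx': 421.0087, 'fy': 421.0087, 'cx': 280.9168, 'cy': 204.6849, 'eye': [0.2523, 0.3196, 0.7035], 'orientation': [-0.1213, 0.3591, 0.8812, -0.2827]}
top {'fx': 539.7914, 'fy': 539.7914, 'cx': 272.3024, 'cy': 203.4309, 'eye': [0.4936, -0.1772, 1.3036], 'orientation': [0.0419, -0.0329, -0.7032, 0.709]}
{'time': 0.1, 'q': array([-1.27071258e+00,  9.18204744e-02,  1.23180809e+00, -1.61219870e-06,
        1.81978303e+00, -5.66683171e-02]), 'joint_velocities': array([ 9.77548986e-05, -3.35219980e-03, -2.32176128e-03,  1.97252606e-03,
        8.41771800e-05,  4.70316476e-04]), 'effort': array([ 1.44332127e-03, -4.60215926e+01, -4.19218147e+01, -1.70477965e-04,
        1.06327166e-02, -2.38758027e-06]), 'tool_pos': array([ 0.20947921, -0.56197011,  0.23021777]), 'tcp_rot': array([ 9.84132762e-01,  1.77431339e-01, -1.11191602e-04, -9.02643571e-04]), 'wrist_force': array([ 0.53427663, -0.2684191 ,  0.02256667]), 'ft_torque': array([-0.01516046,  0.00978495, -0.02719787]), 'grip_force': 0.0, 'width': 1.0015704559492096}
```

View pics/top0.png

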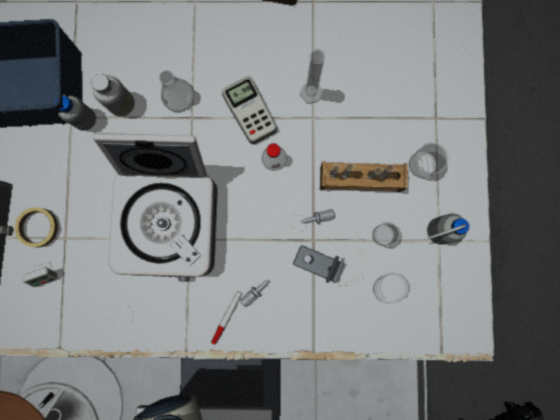

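View pics/scene0.png

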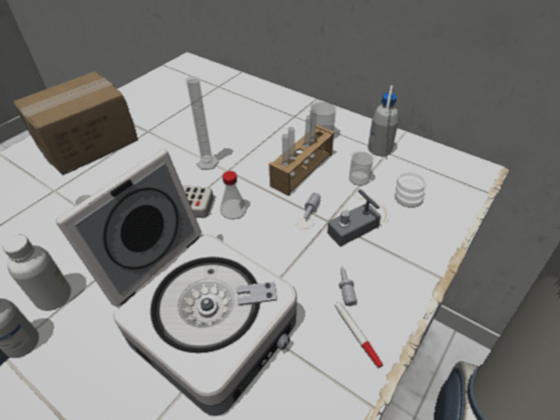

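Top view: centrifuge hub at (163,223), and the bracket points lower right to about (185,247). The block is at (318,262), with a round head in its left bore at (308,259) and the key's crossbar at its right end (337,270).

Pin candidates (top px): A stands in the block at (308,259), B lies at (320,217), C lies at (256,293). A fits the "standing in a bore" description. I'll compare sizes in an enlarged crop and measure coarsely.

```bash
cat > h.py <<'E'
from bench import arm
import cv2,numpy as np
from scipy.spatial.transform import Rotation as R
def ray(s,px):
    px=np.atleast_2d(px).astype(float)
    d=np.c_[(px[:,0]-s["cx"])/s["fx"],-(px[:,1]-s["cy"])/s["fy"],-np.ones(len(px))]
    return R.from_quat(s["orientation"]).apply(d)
def plane(s,px,z):
    d=ray(s,px);e=np.array(s["eye"]);return e+d*((z-e[2])/d[:,2])[:,None]
def proj(s,P):
    c=R.from_quat(s["orientation"]).inv().apply(np.atleast_2d(P)-np.array(s["eye"]))
    return np.c_[s["cx"]+s["fx"]*c[:,0]/-c[:,2],s["cy"]-s["fy"]*c[:,1]/-c[:,2]]
def tri(s1,p1,s2,p2):
    A=np.zeros((3,3));b=np.zeros(3)
    for s,p in((s1,p1),(s2,p2)):
        d=ray(s,p)[0];d/=np.linalg.norm(d);M=np.eye(3)-np.outer(d,d);A+=M;b+=M@np.array(s["eye"])
    return np.linalg.solve(A,b)
def snap(n,name=None):
    s=arm.snapshot(n)
    if name: cv2.imwrite(f"pics/{name}.png",s["color"][:,:,::-1])
    return s
E
python3 - <<'E'
from h import *
a=snap("scene");t=snap("top")
c=cv2.resize(a["color"][180:310,280:420,::-1],None,fx=4,fy=4,interpolation=cv2.INTER_CUBIC)
d=cv2.resize(t["color"][190:320,220:360,::-1],None,fx=4,fy=4,interpolation=cv2.INTER_CUBIC)
v=np.hstack([c,d]);cv2.imwrite("pics/c1.png",cv2.resize(v,(800,371)))
r3=lambda x:np.round(x,4).tolist()
print("hub z.1",r3(plane(t,[163,223],.1)))
# white deck
hsv=cv2.cvtColor(t["color"],cv2.COLOR_RGB2HSV)
# bowl ring: dark
g=cv2.cvtColor(t["color"],cv2.COLOR_RGB2GRAY)
m=(g<60).astype(np.uint8)
cs,_=cv2.findContours(m,cv2.RETR_CCOMP,cv2.CHAIN_APPROX_NONE)
for k in cs:
    x,y,w,h=cv2.boundingRect(k)
    if 60<w<110 and 60<h<110 and 100<x<150:
        e=cv2.fitEllipse(k);print(x,y,w,h,e,r3(plane(t,e[0],.1)),r3(plane(t,e[0],.096)))
print("block pin z.074",r3(plane(t,[308,259],.068)),r3(tri(a,[346,214],t,[308,259])))
print("deck corners",r3(plane(t,[[113,178],[214,180],[210,276],[110,272]],.1)))
E
```

```text
hub z.1 [[0.5755, 0.0831, 0.1]]
121 183 79 80 ((160.35585021972656, 222.75486755371094), (74.1479263305664, 75.96331787109375), 43.15690994262695) [[0.576, 0.0891, 0.1]] [[0.5763, 0.0899, 0.096]]
block pin z.074 [[0.4983, -0.2432, 0.068]] [0.499, -0.2431, 0.0639]
deck corners [[0.6766, 0.1996, 0.1], [0.6736, -0.0293, 0.1], [0.4589, -0.0248, 0.1], [0.4656, 0.1978, 0.1]]
```

View pics/c1.png

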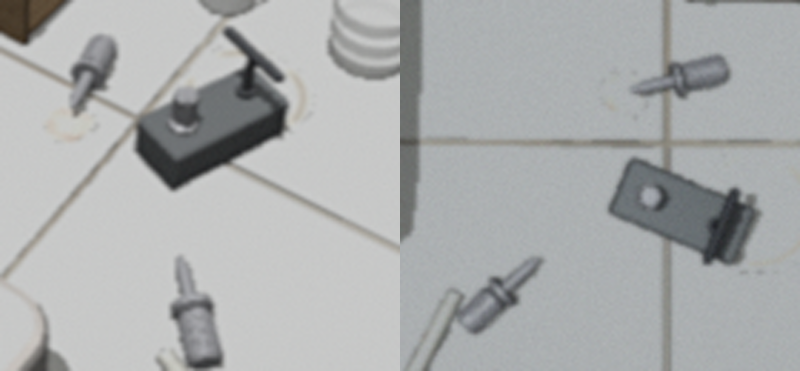

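Crop: A (standing in the block) is clearly slimmer and smaller than B and C, which lie on the bench, so A is the lock pin. I'll move over the rotor with the fingers closed.

The manual's scale: shifts go in shares of 50 mm and turns go in units of 0.25 rad. Converting my numbers, 0.034 m is 0.68, -0.0334 m is -0.668.

```bash
echo '0.68 -0.668 0 0 0 0
0.68 -0.668 0 0 0 0
0.68 -0.668 0 0 0 0
0.68 -0.668 0 0 0 0
0.68 -0.668 0 0 0 0
0.68 -0.668 0 0 0 0
0.68 -0.668 0 0 0 0
0.68 -0.668 0 0 0 0' | python3 -m creep 0.0 40
echo '0.68 -0.668 0 0 0 0
0.68 -0.668 0 0 0 0
0.68 -0.668 0 0 0 0
0.68 -0.668 0 0 0 0
0 0 0 0 0 0.476
0 0 0 0 0 0.476
0 0 0 0 0 0.476
0 0 0 0 0 0' | python3 -m creep
python3 - <<'E'
from h import *
s=snap("wrist","w1");print(np.round(s["eye"],4),np.round(s["orientation"],4),s["fx"],s["cx"],s["cy"])
st=arm.read_state();print(st["time"],st["tool_pos"],st["tcp_rot"],st["wrist_force"])
E
```

```text
time: 1.0
tool_pos: [0.3714, -0.215, 0.2313]
tcp_rot: [0.984, 0.177, 0.0, 0.0]
wrist_force: [1.5, 0.6, -0.0]
width: -0.002
grip_force: 0.0
time: 1.8
tool_pos: [0.4518, -0.0439, 0.2311]
tcp_rot: [1.0, -0.0, -0.0, -0.0]
wrist_force: [-0.2, 0.1, -0.0]
width: 0.006
grip_force: 0.0
[ 0.5232 -0.0443  0.3742] [ 0.1003 -0.0998  0.7003 -0.6997] 324.04172981538125 281.90986361288674 213.07130145245182
1.85 [ 0.45180224 -0.04405948  0.23113029] [ 9.99999187e-01  1.26611883e-03 -1.47737427e-04 -2.74098449e-05] [-0.28816604 -0.48988941  0.57107764]
```

View pics/w1.png

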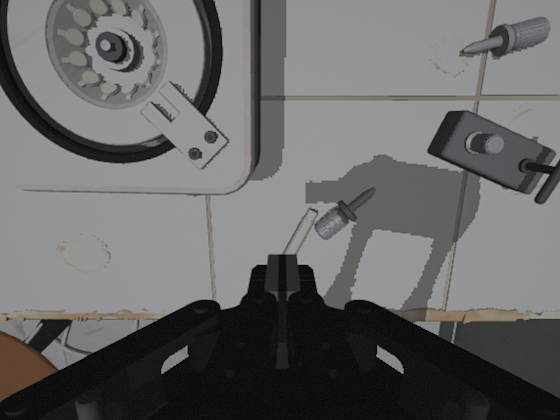

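Wrist view: hub (110,45), bracket with slot near (170,100), screws (209,136) and (195,154), pin head (488,143). Next I'll centre over the rotor and measure.

Converted, -0.0433 m is -0.866, 0.022 m is 0.44.

```bash
echo '0.42 -0.866 0 0 0 0
0.42 -0.866 0 0 0 0
0.44 -0.866 0 0 0 0
0 0 0 0 0 0' | python3 -m creep
python3 - <<'E'
from h import *
S=[snap("wrist",f"w2_{i}") for i in range(4)]
s=S[3];g=cv2.cvtColor(s["color"],cv2.COLOR_RGB2GRAY)
m=(g<45).astype(np.uint8)
cs,_=cv2.findContours(m,cv2.RETR_CCOMP,cv2.CHAIN_APPROX_NONE)
for k in cs:
    x,y,w,h=cv2.boundingRect(k)
    if w>100 and h>100 and y<300:
        e=cv2.fitEllipse(k);print(x,y,w,h,np.round(e[0],1),np.round(e[1],1),np.round(plane(s,e[0],.1),4))
    elif 4<w<30 and y<300: print("s",x,y,w,h)
st=arm.read_state();print(st["time"],st["tool_pos"],s["eye"])
v=np.hstack([cv2.resize(S[i]["color"][0:300,100:500,::-1],(400,300)) for i in(0,3)])
cv2.imwrite("pics/w2c.png",v)
E
```

```text
time: 2.25
tool_pos: [0.5169, 0.09, 0.2297]
tcp_rot: [1.0, 0.004, -0.001, -0.001]
wrist_force: [-0.9, -0.4, -0.8]
width: -0.002
grip_force: 0.0
s 381 292 8 12
s 394 272 9 13
0 255 560 165 [279.2 359.5] [165.3 536.8] [[0.352  0.0872 0.1   ]]
s 285 284 15 18
s 267 279 6 8
s 265 278 6 4
s 294 270 5 5
s 286 264 14 26
s 265 263 15 39
s 290 258 6 10
s 286 256 9 10
s 0 252 7 4
s 27 247 7 3
s 13 245 13 4
s 35 242 13 5
s 344 223 11 11
s 361 209 11 10
s 262 197 6 8
164 5 221 229 [274.2 120.3] [208.7 214.8] [[0.5856 0.0911 0.1   ]]
s 262 220 5 3
s 277 219 5 5
s 267 219 11 5
s 267 218 5 4
s 292 217 5 4
s 254 217 7 5
s 246 215 6 4
s 219 204 5 3
s 330 40 6 6
2.45 [0.5156872  0.08487697 0.23135442] [0.58712642 0.08525946 0.37413591]
```

View pics/w2c.png

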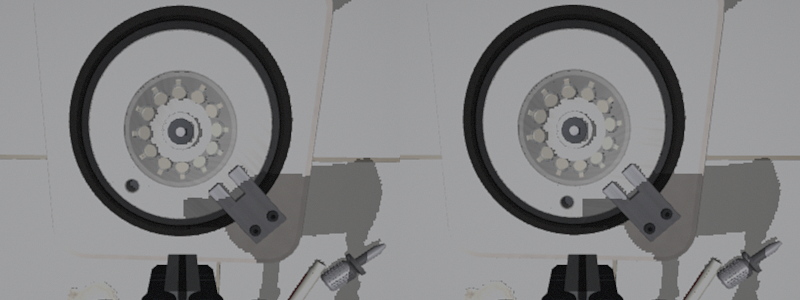

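The hole moved counter-clockwise, from (232,185) to (267,201) in image px over 0.15 s (about 3.7 rad/s). The bracket tips are near (312,190) and (332,172). Next: axle, screws and slot.

```bash
cat > m.py <<'E'
from h import *
from scipy.optimize import least_squares
def circ(P):
    f=least_squares(lambda p:np.hypot(P[:,0]-p[0],P[:,1]-p[1])-p[2],[*P.mean(0),.08],loss="soft_l1",f_scale=.001);return f.x
def rotor(s):
    g=cv2.cvtColor(s["color"],cv2.COLOR_RGB2GRAY);m=(g<45).astype(np.uint8)
    cs,_=cv2.findContours(m,cv2.RETR_CCOMP,cv2.CHAIN_APPROX_NONE);out=[];bl=[]
    for k in cs:
        x,y,w,h=cv2.boundingRect(k)
        if 100<w<350 and 100<h<300 and y<240:
            out.append((w,h,np.round(circ(plane(s,k[:,0],.1)[:,:2]),4),np.round(circ(plane(s,k[:,0],.096)[:,:2]),4)))
        elif 7<w<22 and 7<h<22:
            M=cv2.moments(k)
            if M["m00"]>25: bl.append((M["m10"]/M["m00"],M["m01"]/M["m00"],M["m00"]))
    return out,bl
E
python3 - <<'E'
from m import *
s=snap("wrist","w3");o,b=rotor(s)
for x in o:print(x)
for x in b:print(np.round(x,1),np.round(plane(s,x[:2],.11)[0],4),np.round(plane(s,x[:2],.096)[0],4))
st=arm.read_state();print(st["time"],st["tool_pos"],st["wrist_force"],s["eye"])
w1=dict(s);w1["eye"]=[0.5232,-0.0443,0.3742];w1["orientation"]=[0.1003,-0.0998,0.7003,-0.6997]
for n,p in(("scr",[(209.5,137),(195,154)]),("pinhead",)*0 or ("x",[])):
    for q in p:
        for x in b:
            P=tri(w1,q,s,x[:2]); e=np.linalg.norm(proj(s,P)-x[:2])
            if e<1.5 and x[0]>330: print(q,np.round(P,4),e)
cv2.imwrite("pics/w3c.png",cv2.resize(s["color"][140:260,270:400,::-1],None,fx=5,fy=5,interpolation=cv2.INTER_CUBIC))
E
```

```text
(221, 229, array([0.5804, 0.0941, 0.0849]), array([0.5803, 0.0943, 0.0862]))
[281.9 350.7 240.5] [0.3707 0.0842 0.11  ] [0.3592 0.0842 0.096 ]
[291.  292.1  90.5] [0.4345 0.0759 0.11  ] [0.4264 0.0754 0.096 ]
[272.  290.4 125. ] [0.4362 0.0933 0.11  ] [0.4283 0.0937 0.096 ]
[289.7 283.3  60. ] [0.4435 0.0771 0.11  ] [0.4359 0.0767 0.096 ]
[271.3 277.9  60.5] [0.4489 0.0937 0.11  ] [0.4416 0.0942 0.096 ]
[274.4 270.1  69.5] [0.4566 0.0909 0.11  ] [0.4497 0.0912 0.096 ]
[348.3 227.7  70. ] [0.4967 0.027  0.11  ] [0.492  0.0239 0.096 ]
[365.2 213.1  74.5] [0.5099 0.0133 0.11  ] [0.5058 0.0095 0.096 ]
2.5 [0.51568943 0.08461193 0.23159221] [ 0.78356247 -0.16439891  0.07584468] [0.58697871 0.08460791 0.37451592]
(209.5, 137) [0.5093 0.0131 0.109 ] 0.3157991517067155
(195, 154) [0.4956 0.0263 0.1069] 0.14266636256365417
```

View pics/w3c.png

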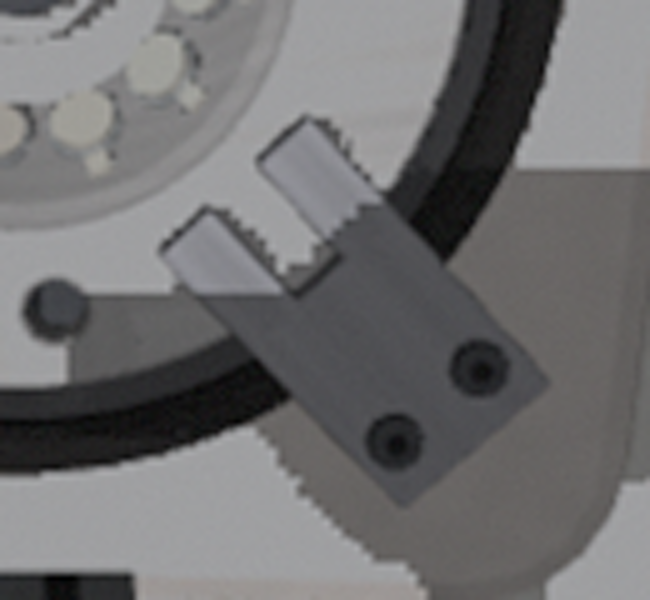

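Crop: slot mouth mid at full-image px about (316.8,177), closed end about (334.4,196), bracket back-edge mid about (365.3,228.7). The hole is at (281,202).

Run:
```python
from h import *
o=R.from_quat
s=arm.snapshot("wrist");print(s["eye"],s["orientation"])
P=plane(s,[[316.8,177],[334.4,196],[365.3,228.7]],.106)[:,:2];print(np.round(P,4))
d=P[0]-P[2];u=d/np.linalg.norm(d);print(np.linalg.norm(d),np.linalg.norm(P[0]-P[1]),u,np.degrees(np.arctan2(u[1],u[0])))
for c in (P[0]-.010*u,P[1]+.014*u): print("slot",c,"axle",c+.062*u)
h=plane(s,[[330+0,43]],.096); print(np.round(plane(s,[[281,202]],.096),4))
```

```text
[0.58690032 0.08423841 0.37477502] [ 0.10020011 -0.09937027  0.70030535 -0.6997556 ]
[[0.5401 0.0547]
 [0.5238 0.0393]
 [0.4943 0.0109]]
0.06337731447742156 0.022483160607458863 [0.72182953 0.6920709 ] 43.79426255202269
slot [0.53287853 0.04780593] axle [0.57763197 0.09071433]
slot [0.53387858 0.04895523] axle [0.57863201 0.09186363]
[[0.516  0.0847 0.096 ]]
```

Slot ≈ (0.5334, 0.0485), axle ≈ (0.5781, 0.0914), heights confirmed. I'll lower to just above the rim at about 172°.

Converted, 0.033 m is 0.66, -0.0155 m is -0.31.

```bash
echo '0.046 -0.31 0.64 0 0 0
0 0 0.66 0 0 0
0 0 0.66 0 0 0
0 0 0.4 0 0 0
0 0 0.2 0 0 0
0 0 0 0 0 0
0 0 0 0 0 0
0 0 0 0 0 0' | python3 -m creep
python3 - <<'E'
from m import *
s=snap("top","t2");st=arm.read_state();print(st["time"],st["tool_pos"],st["wrist_force"],st["ft_torque"])
s=snap("wrist","w4")
E
```

```text
time: 3.35
tool_pos: [0.5192, 0.1011, 0.1053]
tcp_rot: [1.0, -0.0, 0.002, -0.0]
wrist_force: [-0.6, 0.0, 0.6]
width: -0.004
grip_force: 0.0
3.4 [0.51911671 0.10118045 0.10520484] [-0.09808555 -0.30483903  0.38372927] [-0.0015085  -0.01949229 -0.03046655]
```

Converted, 0.006 m is 0.12, 0.001 m is 0.02.

```bash
echo '0 0 0.12 0 0 0
0 0 0.02 0 0 0
0 0 0 0 0 0' | python3 -m creep;  echo '0 0 0.01 0 0 0
0 0 0.01 0 0 0' | python3 -m creep;echo '0 0 0.01 0 0 0
0 0 0 0 0 0' | python3 -m creep
```

```text
time: 3.75
tool_pos: [0.5179, 0.1012, 0.0958]
tcp_rot: [1.0, -0.0, -0.0, 0.0]
wrist_force: [0.0, -0.7, -0.1]
width: 0.004
grip_force: 0.0
time: 3.95
tool_pos: [0.5183, 0.1011, 0.0954]
tcp_rot: [1.0, -0.0, 0.0, 0.0]
wrist_force: [0.6, -1.1, 1.4]
width: 0.001
grip_force: 0.6
time: 4.15
tool_pos: [0.5184, 0.101, 0.0952]
tcp_rot: [1.0, -0.0, 0.0, 0.0]
wrist_force: [-0.5, -1.2, 2.3]
width: 0.001
grip_force: 1.0
```

```bash
cat > ang.py <<'E'
from m import *
AX=np.array([.5781,.0914]);SL=np.degrees(np.arctan2(.0485-.0914,.5334-.5781))%360
def hole(s):
    # dark blob ~11 mm on rim annulus
    g=cv2.cvtColor(s["color"],cv2.COLOR_RGB2GRAY);r=[]
    for th in(60,75,90):
        cs,_=cv2.findContours((g<th).astype(np.uint8),cv2.RETR_LIST,cv2.CHAIN_APPROX_NONE)
        for k in cs:
            x,y,w,h=cv2.boundingRect(k);A=cv2.contourArea(k)
            if 3<w<40 and 3<h<40 and A>12:
                P=plane(s,k[:,0],.096)[:,:2];c=(P.max(0)+P.min(0))/2;d=c-AX;rr=np.hypot(*d)
                e=np.ptp(P,axis=0)
                if .056<rr<.068 and .006<e.min() and e.max()<.014: r.append((th,round(np.degrees(np.arctan2(d[1],d[0]))%360,1),round(rr*1e3,1),np.round(e*1e3,1).tolist()))
    return r
def look(n="wrist",k=2,name=None):
    for i in range(k):
        s=snap(n,name and f"{name}{i}");print(n,hole(s))
    st=arm.read_state();print(st["time"],np.round(st["tool_pos"],4),np.round(st["wrist_force"],2),"slot",round(SL,1))
E
echo '0 0 0 0 0 0
0 0 0 0 0 0' | python3 -m creep; python3 -c '
from ang import *
look("wrist",2,"w5_");look("top",2,"t5_")'
```

```text
time: 4.35
tool_pos: [0.5183, 0.1011, 0.0951]
tcp_rot: [1.0, -0.0, 0.0, 0.0]
wrist_force: [0.0, -2.2, 2.4]
width: 0.004
grip_force: 1.2
wrist [(60, np.float64(211.7), np.float64(57.8), [9.2, 9.5]), (60, np.float64(234.8), np.float64(57.4), [9.2, 9.4]), (75, np.float64(248.5), np.float64(61.4), [10.2, 10.2]), (90, np.float64(248.5), np.float64(61.3), [10.2, 10.5])]
wrist [(60, np.float64(211.7), np.float64(57.8), [9.2, 9.5]), (60, np.float64(234.7), np.float64(57.2), [9.2, 8.9]), (75, np.float64(253.9), np.float64(61.4), [10.0, 10.2]), (90, np.float64(254.1), np.float64(61.2), [10.4, 10.4])]
4.45 [0.5183 0.1011 0.095 ] [-1.1  -1.82  2.93] slot 223.8
top []
top []
4.55 [0.5183 0.1011 0.095 ] [-1.04 -1.38  3.56] slot 223.8
```

The hole is at 254° and slowing (about 1.9 rad/s). I'll let it stop under the finger, then drag it back to the slot at 223.8°.

```bash
echo '0 0 0 0 0 0
0 0 0 0 0 0
0 0 0 0 0 0' | python3 -m creep; python3 -c '
from ang import *
look("wrist",2,"w6_")'
```

```text
time: 4.85
tool_pos: [0.5183, 0.1017, 0.0949]
tcp_rot: [1.0, 0.0, 0.0, -0.0]
wrist_force: [1.3, -0.3, 3.6]
width: -0.004
grip_force: 1.5
wrist [(60, np.float64(211.8), np.float64(57.5), [8.7, 9.5]), (60, np.float64(234.9), np.float64(57.4), [9.1, 8.9]), (75, np.float64(269.7), np.float64(61.2), [10.2, 10.2]), (90, np.float64(269.9), np.float64(61.1), [10.6, 10.5])]
wrist [(60, np.float64(211.8), np.float64(57.5), [8.7, 9.5]), (60, np.float64(234.7), np.float64(57.1), [9.1, 8.2]), (75, np.float64(269.7), np.float64(61.3), [10.2, 10.2]), (90, np.float64(269.9), np.float64(61.1), [10.6, 10.5])]
4.95 [0.5184 0.1016 0.0949] [ 0.56 -0.34  2.71] slot 223.8
```

It is stopped at 269.7°, so I need −46° (0.80 rad). Dragging by an arc.

Converted, -0.0059 m is -0.118, -0.003 m is -0.06, 0.1 rad is 0.4.

```bash
echo '0.026 -0.118 0 0 0 0.4
0.026 -0.118 0 0 0 0.4
0.026 -0.118 0 0 0 0.4
0.026 -0.118 0 0 0 0.4
0.026 -0.118 0 0 0 0.4
0.012 -0.06 0 0 0 0.2
0 0 0 0 0 0' | python3 -m creep; python3 -c '
from ang import *
look("wrist",2,"w7_")'
```

```text
time: 5.65
tool_pos: [0.5327, 0.1318, 0.0949]
tcp_rot: [0.962, -0.271, 0.0, -0.001]
wrist_force: [1.5, 0.2, 3.4]
width: 0.004
grip_force: 1.5
wrist [(60, np.float64(211.4), np.float64(57.5), [8.9, 9.4])]
wrist [(60, np.float64(211.6), np.float64(57.6), [8.9, 9.6])]
5.75 [0.5321 0.1311 0.0948] [-0.95 -0.14  3.96] slot 223.8
```

```bash
echo '0.026 -0.118 0 0 0 0.4
0.026 -0.118 0 0 0 0.4
0.01 -0.048 0 0 0 0.16
0 0 0 0 0 0
0 0 0 0 0 0' | python3 -m creep; python3 -c '
from ang import *
look("wrist",1,"w8_")
s=snap("wrist");c=proj(s,[.5334,.0485,.106])[0].astype(int);print(c)
print(np.degrees(np.arctan2(*(arm.read_state()["tool_pos"][:2]-AX)[::-1])))
x0,y0=max(c[0]-60,0),max(c[1]-50,0);cv2.imwrite("pics/w8c.png",cv2.resize(s["color"][y0:y0+100,x0:x0+120,::-1],None,fx=6,fy=6,interpolation=cv2.INTER_CUBIC));print(x0,y0)'
```

```text
time: 6.25
tool_pos: [0.5429, 0.1403, 0.0948]
tcp_rot: [0.923, -0.384, -0.0, 0.0]
wrist_force: [0.1, 0.9, 4.5]
width: -0.003
grip_force: 1.8
wrist [(60, np.float64(211.1), np.float64(57.4), [8.9, 9.1])]
6.3 [0.5427 0.1402 0.0948] [-0.11 -0.19  2.73] slot 223.8
[458 152]
125.9137190826812
398 102
```

View pics/w8c.png

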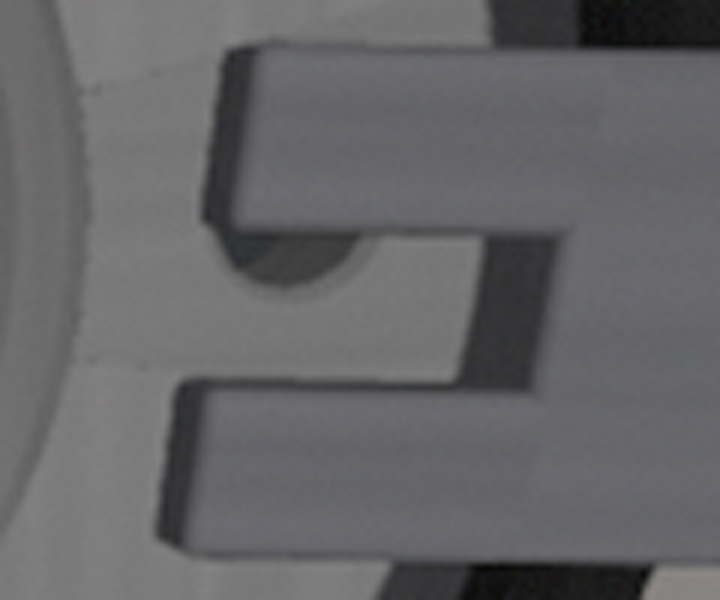

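The hole lies at crop (290,206), half under the counter-clockwise prong; the slot centreline is at about y=308. It needs a few mm more clockwise.

```bash
python3 -c '
from ang import *
s=arm.snapshot("wrist")
f=lambda X:np.round((proj(s,X)[0]-[398,102]+.5)*6-.5,0)
sl=np.array([.5334,.0485]);u=(AX-sl)/np.linalg.norm(AX-sl);v=np.array([-u[1],u[0]])
for n,X in (("slot top",[*sl,.106]),("slot rim",[*sl,.096]),("mouth+",[*(sl+.01*u+.0051*v),.106]),("mouth-",[*(sl+.01*u-.0051*v),.106]),("end+",[*(sl-.014*u+.0051*v),.106])): print(n,f(X))
h=plane(s,[398+(295+.5)/6-.5,102+(206+.5)/6-.5],.096)[0,:2]-AX;print(np.degrees(np.arctan2(h[1],h[0]))%360,np.hypot(*h))'
```

```text
slot top [365. 305.]
slot rim [292. 291.]
mouth+ [206. 378.]
mouth- [228. 224.]
end+ [558. 384.]
229.37316199982598 0.06148034516870491
```

Converted, -0.0035 m is -0.07, -0.003 m is -0.06, 0.06 rad is 0.24.

```bash
echo '0.016 -0.07 0 0 0 0.24
0.012 -0.06 0 0 0 0.2
0 0 0 0 0 0
0 0 0 0 0 0' | python3 -m creep; python3 -c '
from ang import *
s=snap("wrist","w9")
sl=np.array([.5334,.0485]);c=proj(s,[*sl,.106])[0].astype(int);print(c)
x0,y0=c[0]-60,c[1]-50
f=lambda X:np.round((proj(s,X)[0]-[x0,y0]+.5)*6-.5,0)
print(f([*sl,.106]),f([*sl,.096]))
cv2.imwrite("pics/w9c.png",cv2.resize(s["color"][y0:y0+100,x0:x0+120,::-1],None,fx=6,fy=6,interpolation=cv2.INTER_CUBIC))'
```

```text
time: 6.8
tool_pos: [0.5501, 0.1376, 0.0948]
tcp_rot: [0.902, -0.431, -0.001, -0.002]
wrist_force: [-0.5, -1.0, 3.4]
width: -0.005
grip_force: 1.8
[453 151]
[367. 308.] [296. 294.]
```

View pics/w9c.png

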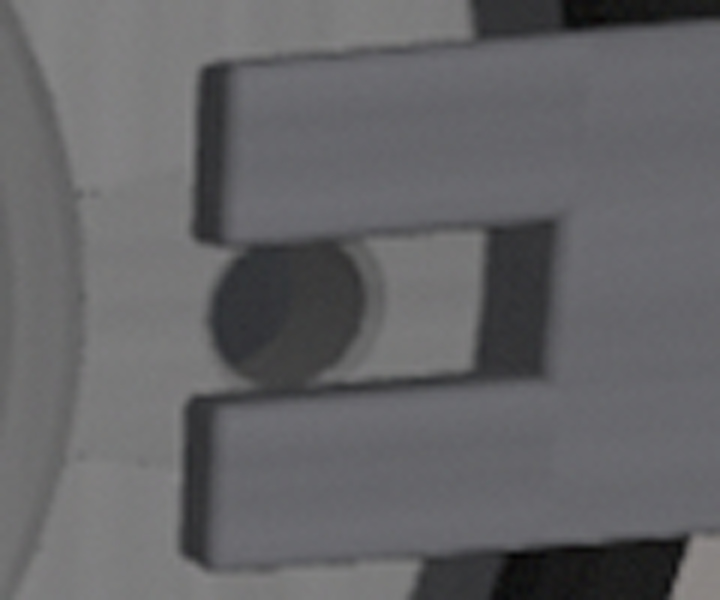

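The hole now shows centred in the slot at crop (297,312), within about 1 mm. I'll lift straight off.

```bash
python3 -c '
from bench import arm;print(arm.read_state()["tool_pos"],arm.read_state()["wrist_force"])'; echo '0 0 -0.2 0 0 0
0 0 -0.6 0 0 0
0 0 -0.8 0 0 0
0 0 -0.8 0 0 0
0 0 0 0 0 0
0 0 0 0 0 0' | python3 -m creep 0.5; python3 -c '
from ang import *
for i in range(2):
    s=snap("wrist",f"w10_{i}");g=cv2.cvtColor(s["color"],cv2.COLOR_RGB2GRAY)
    sl=np.array([.5334,.0485]);c=proj(s,[*sl,.096])[0];print(c)
    # dark hole inside slot window
    x0,y0=(c-14).astype(int);w=g[y0:y0+28,x0:x0+28];print(np.array2string(w[::2,::2]))
st=arm.read_state();print(st["time"],st["tool_pos"],st["tcp_rot"])
'
```

```text
[0.54992412 0.1375476  0.09478131] [-0.15063026 -0.76284557  3.88396928]
time: 7.45
tool_pos: [0.5502, 0.1375, 0.2159]
tcp_rot: [0.902, -0.431, -0.001, -0.003]
wrist_force: [-0.8, 0.4, -0.8]
width: 0.497
grip_force: 0.0
[369.70632224 135.3580305 ]
[[102 106  53  82  88  87  88  85  85  86  86  87  86  85]
 [101 102  51  83  85  86  84  85  86  84  86  86  84  86]
 [100 103  53  85  89  88  88  86  87  88  88  88  86  88]
 [100 103  56  86  89  89  89  90  89  88  87  89  88  87]
 [ 98  99  59  81  86  83  85  81  78  75  68  72  81  84]
 [101  99  96  89  61  39  37  41  42  44  46  70  97  98]
 [101 102  99  96  57  44  42  45  43  46  48  68  95  98]
 [ 96  97  98  96  57  43  42  43  44  48  45  71  98 101]
 [100 100 101 104  67  43  44  42  44  49  49  85 101 100]
 [101 101 101 100  91  45  43  45  52  54  78  96  99  98]
 [101  99  99 100 103  93  70  64  70  83  98 102 100 100]
 [100 100 102  98  92  90  85  78  81  74  73  72  68  64]
 [ 99 101  79  61  78  84  86  88  86  89  90  89  90  90]
 [100 100  72  79  90  88  88  90  88  89  88  86  86  85]]
[369.29721837 134.8696059
[... 219 characters left out ...]
87  89  89  88  88]
 [ 99 100  43  86  90  89  87  83  83  82  79  76  79  76]
 [100  99  81  86  65  49  40  39  40  43  48  83 101 100]
 [ 99 100 102  96  50  40  40  42  45  46  45  69  97  96]
 [ 99  98  98  89  47  44  44  43  45  46  47  74 100  98]
 [ 99 100 100  97  50  39  44  44  46  47  54  87 100  99]
 [100 102 102 103  80  41  39  44  50  49  80  98 100  99]
 [101 100 100 102  98  76  59  58  66  84  96 100 100 101]
 [100  99 101 102 101 102  92  83  82  84  85  82  80  68]
 [100 100  77  68  68  61  68  76  83  85  87  86  88  90]
 [ 99 101  49  89  92  92  91  91  88  88  89  87  87  85]]
7.55 [0.54934443 0.1373363  0.21303021] [ 0.90248741 -0.43070559 -0.00274745 -0.00127405]
```

The hole stays aligned in the slot. On to the pin.

Converted, 0.0347 m is 0.694, 0.033 m is 0.66.

```bash
echo '0.66 0.694 0 0 0 0
0.66 0.694 0 0 0 0
0.66 0.694 0 0 0 0
0.66 0.694 0 0 0 0
0.66 0.694 0 0 0 0
0.66 0.694 0 0 0 0
0.66 0.694 0 0 0 0
0.66 0.694 0 0 0 0' | python3 -m creep 0.5
echo '0 0 0 0 0 -0.544
0 0 0 0 0 -0.544
0 0 0 0 0 -0.544
0 0 0 0 0 -0.544
-0.8 0 0 0 0 0
0 0 0 0 0 0
0 0 0 0 0 0' | python3 -m creep
python3 -c '
from ang import *
s=snap("wrist","w11");st=arm.read_state();print(st["time"],st["tool_pos"],st["tcp_rot"],s["eye"])
print(proj(s,[[.499,-.243,.074],[.499,-.243,.04]]),proj(s,[st["tool_pos"]]))
t=snap("top","t11")
c=proj(s,[.499,-.243,.06])[0].astype(int);x0,y0=max(c[0]-80,0),max(c[1]-70,0)
v=cv2.resize(s["color"][y0:y0+140,x0:x0+160,::-1],(640,560),interpolation=cv2.INTER_CUBIC);cv2.imwrite("pics/w11c.png",v);print(x0,y0)'
```

```text
time: 8.35
tool_pos: [0.4989, -0.2438, 0.2105]
tcp_rot: [0.902, -0.431, -0.003, -0.002]
wrist_force: [0.7, -1.0, 0.3]
width: 0.502
grip_force: 0.0
time: 9.05
tool_pos: [0.4618, -0.2284, 0.2112]
tcp_rot: [0.985, -0.173, -0.002, -0.003]
wrist_force: [0.9, 0.0, 0.5]
width: 0.5
grip_force: 0.0
9.1 [ 0.46240817 -0.22866801  0.21195849] [ 0.98499139 -0.17257575 -0.00145112 -0.00273366] [ 0.52925417 -0.25382822  0.35404885]
[[283.35997011 156.08216401]
 [283.35138769 151.97153008]] [[281.19228754 271.16902364]]
203 84
```

View pics/w11c.png

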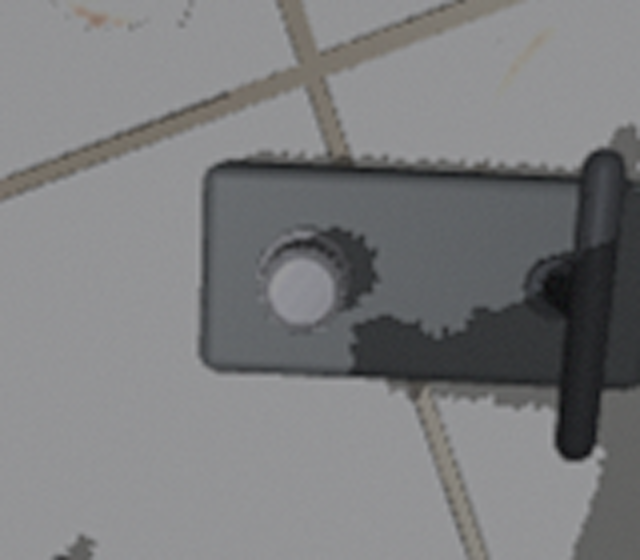

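Crop: pin head disc at (302,290), i.e. full-image px (278.4,156.4); key crossbar at the right, well clear. Measuring.

```bash
cat > pin.py <<'E'
from ang import *
def disc(s,guess):
    c=proj(s,guess)[0];g=cv2.cvtColor(s["color"],cv2.COLOR_RGB2GRAY)
    x0,y0=(c-18).astype(int);w=cv2.resize(g[y0:y0+36,x0:x0+36],None,fx=4,fy=4,interpolation=cv2.INTER_CUBIC)
    m=(w>125).astype(np.uint8);n,l,stt,ce=cv2.connectedComponentsWithStats(m)
    return [(np.round((ce[i]+.5)/4-.5+[x0,y0],2),(stt[i]/4).tolist()) for i in range(1,n) if 60<stt[i][4]/16<500]
E
python3 - <<'E'
from pin import *
s=snap("wrist")
print(disc(s,[.499,-.243,.074]))
P=plane(s,[278.4,156.4],.074)[0];print(P)
st=arm.read_state();d=P-st["tool_pos"];print(R.from_quat(st["tcp_rot"]).inv().apply(d))
print(s["eye"].tolist(),s["orientation"].tolist())
E
```

```text
[(array([277.74, 157.73]), [5.25, 11.5, 15.75, 15.75, 782.0])]
[ 0.50129746 -0.2393985   0.074     ]
[ 0.04000179 -0.00246158  0.13855204]
[0.530010099843804, -0.2541026913668628, 0.3553030659543838] [0.08047959991152552, -0.11787107973339699, 0.8099647115337196, -0.5688467356245109]
```

The manual's scale: shifts go in shares of 50 mm and turns go in units of 0.25 rad. Converting my numbers, 0.03 m is 0.6, 0.009 m is 0.18.

```bash
echo '0.6 -0.04 0 0 0 0
0.18 -0.02 0.6 0 0 0
0 0 0.6 0 0 0
0 0 0 0 0 0
0 0 0 0 0 0
0 0 0 0 0 0' | python3 -m creep
python3 - <<'E'
from pin import *
s0=dict(snap("wrist","w12"));print(disc(s0,[.5011,-.2393,.074]))
st=arm.read_state();print(st["time"],st["tool_pos"],st["tcp_rot"])
for q,sz in disc(s0,[.5011,-.2393,.074]):
    s1=dict(s0);s1["eye"]=[0.530010099843804,-0.2541026913668628,0.3553030659543838];s1["orientation"]=[0.08047959991152552,-0.11787107973339699,0.8099647115337196,-0.5688467356245109]
    print("tri",tri(s1,[277.74,157.73],s0,q))
    P=plane(s0,q,.074)[0];print(P,R.from_quat(st["tcp_rot"]).inv().apply(P-st["tool_pos"]))
E
```

```text
time: 9.8
tool_pos: [0.501, -0.2393, 0.1551]
tcp_rot: [0.985, -0.172, 0.001, -0.002]
wrist_force: [0.4, -0.3, 0.2]
width: 0.504
grip_force: 0.0
[]
9.85 [ 0.50106546 -0.23936256  0.15533646] [ 9.85013554e-01 -1.72464371e-01  8.29236189e-04 -1.91099687e-03]
```

Run:
```python
from pin import *
s=snap("wrist","w13");c=proj(s,[.5011,-.2393,.074])[0];print(c)
g=cv2.cvtColor(s["color"],cv2.COLOR_RGB2GRAY);x0,y0=(c-20).astype(int);print(x0,y0);print(g[y0:y0+40:2,x0:x0+40:2])
```

```text
[281.58453915 221.1407157 ]
261 201
[[103 102 103 103 104  98  61  74  73  79  79  78  76  75  61  48  54  55
   53  55]
 [101 103 103 103 100  97  72  69  56  41  39  43  52  70  74  68  50  55
   55  55]
 [102 102 101 102  82 131  55  42  41  41  42  43  40  39  59  74  61  54
   55  54]
 [101 103 101 100 113 112  38  40  39  42  44  41  42  39  40  61  78  50
   54  56]
 [100 102 102 100 124  68  40  41  43  44  45  44  52  41  39  40  71  55
   55  55]
 [100 102 100  97 113  35  46  57  56  70  70  63  54  48  44  41  63  60
   56  55]
 [100 100 101  99 105  36  54  66  66  69  73  69  66  69  51  48  58  58
   55  56]
 [ 99  98  99  99  71  54  65  70  78  78  75  75  80  68  68  50  56  55
   52  67]
 [ 99 100  99  99  73  64  70  78  78  74  72  75  77  76  70  66  43  53
   73 101]
 [ 98  99  99  99  65  62  77  77  75  74  75  77  76  75  76  64  58  78
   92  98]
 [ 99  97  98  99  73  64  77  75  74  74  76  75  75  76  75  66  55  99
   97  97]
 [ 98  98  97  97  75  66  75  74  77  76  74  76  75  73  73  66  66  99
   96  96]
 [ 97  98  98  97  83  60  76  73  76  74  75  75  75  73  75  63  85  95
   94  95]
 [ 97  96  98  97  99  56  67  73  74  72  71  93  70  73  69  75  93  96
   96  94]
 [ 98  96  97  94  97  99 105 133  90 104 134 130 114  92  99  94  94  95
   95  93]
 [ 96  96  97  94  97  96  96  98 114 123 122 119 110  91  87  96  96  93
   94  94]
 [ 95  94  95  95  96  95  97  96  95 100  85  94  94  94  94  94  94  94
   93  95]
 [ 80  78  78  76  74  76  76  78  79  81  83  83  84  86  88  87  89  88
   91  91]
 [152 153 154 155 133 134 143 125 127 125 123 123 121 120 118  91  91 103
   81  86]
 [149 152 151 151 151 152 152 151 152 150 151 151 151 151 152 154 153 152
  153 154]]
```

The two views agree on the head: (0.501, −0.2393) at z 0.074. Descend and grip.

Converted, 0.03 m is 0.6, 0.015 m is 0.3.

```bash
echo '0 0 0.6 0 0 0
0 0 0.6 0 0 0
0 0 0.6 0 0 0
0 0 0.3 0 0 0
0 0 0 0 0 0
0 0 0 0 0 0' | python3 -m creep; echo '0 0 0 0 0 0
0 0 0 0 0 0
0 0 0 0 0 0
0 0 0 0 0 0
0 0 0 0 0 0
0 0 0 0 0 0' | python3 -m creep 0.0 50
```

```text
time: 10.5
tool_pos: [0.5008, -0.2387, 0.0495]
tcp_rot: [0.985, -0.172, 0.0, -0.002]
wrist_force: [1.5, -1.0, 1.1]
width: 0.5
grip_force: 0.0
time: 11.1
tool_pos: [0.5012, -0.2389, 0.0501]
tcp_rot: [0.985, -0.172, 0.001, -0.002]
wrist_force: [-0.0, -0.3, 6.6]
width: 0.192
grip_force: 48.8
```

Converted, -0.035 m is -0.7, -0.03 m is -0.6.

```bash
echo '0 0 -0.2 0 0 0
0 0 -0.7 0 0 0
0 0 -0.7 0 0 0
0 0 -0.7 0 0 0
0 0 -0.6 0 0 0
0 0 0 0 0 0' | python3 -m creep; echo '-0.168 -0.704 0 0 0 0
-0.168 -0.704 0 0 0 0
-0.168 -0.704 0 0 0 0
-0.168 -0.704 0 0 0 0
-0.168 -0.704 0 0 0 0
-0.168 -0.704 0 0 0 0
-0.168 -0.704 0 0 0 0
-0.168 -0.704 0 0 0 0' | python3 -m creep; echo '0 0 0.4 0 0 0
0 0 0 0 0 0
0 0 0 0 0 0
0 0 0 0 0 0' | python3 -m creep;python3 - <<'E'
from pin import *
s=snap("wrist","w14");st=arm.read_state();print(st["time"],st["tool_pos"],st["tcp_rot"],st["width"],s["eye"])
n=st["tool_pos"]+[0,0,-.038]
P=[[.5334,.0485,.106],[.5334,.0485,.096],n,n+[0,0,.028]]
c=proj(s,P);print(np.round(c,1))
x0,y0=(c[:3].mean(0)-[50,40]).astype(int);print(x0,y0)
np.savez("w14.npz",color=s["color"],**{k:s[k] for k in("fx","fy","cx","cy","eye","orientation")})
cv2.imwrite("pics/w14c.png",cv2.resize(s["color"][y0:y0+75,x0:x0+100,::-1],None,fx=8,fy=8,interpolation=cv2.INTER_CUBIC))
E
```

```text
time: 11.7
tool_pos: [0.5019, -0.2399, 0.1992]
tcp_rot: [0.985, -0.172, 0.004, -0.001]
wrist_force: [0.2, -0.7, -1.0]
width: 0.19
grip_force: 49.4
time: 12.5
tool_pos: [0.5323, 0.0501, 0.1933]
tcp_rot: [0.985, -0.172, -0.002, -0.002]
wrist_force: [-0.0, 0.5, -1.2]
width: 0.19
grip_force: 49.4
time: 12.9
tool_pos: [0.5328, 0.048, 0.1748]
tcp_rot: [0.985, -0.173, -0.001, -0.002]
wrist_force: [0.3, 0.3, -0.6]
width: 0.189
grip_force: 49.5
12.95 [0.53294885 0.04794929 0.17505812] [ 9.84905031e-01 -1.73075718e-01 -4.50130519e-04 -2.58318001e-03] 0.1888870507412444 [0.59989141 0.02268068 0.31777069]
[[280.7 225.8]
 [280.8 221.3]
 [281.4 242.8]
 [281.1 262.9]]
230 189
```

View pics/w14c.png

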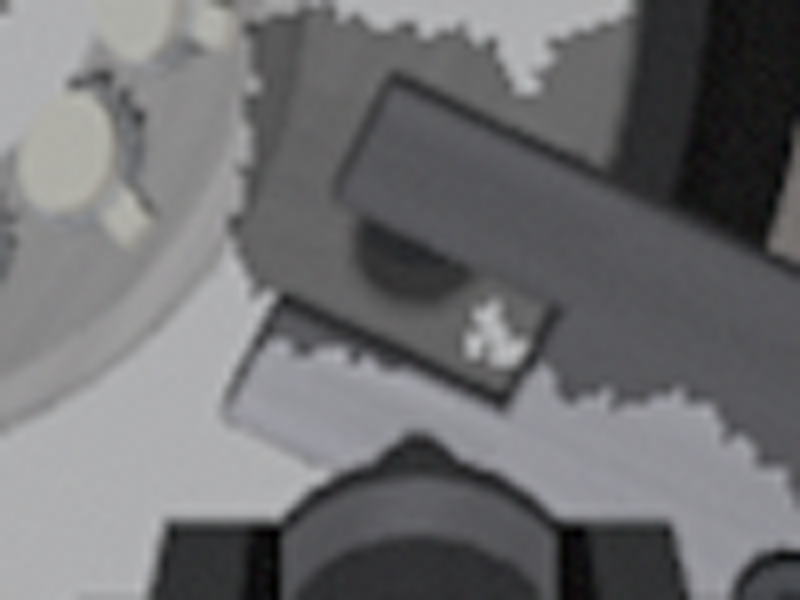

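Crop: the slot centre appears at about (403,290) in the crop and the hole about 1.4 mm counter-clockwise of it. The nose tip is at about (418,437). I'll check the pin's offset in the hand numerically.

Run:
```python
from h import *
z=np.load("w14.npz");s={k:z[k] for k in z.files}
T=np.array([.53295,.04795,.17506]);R_=R.from_quat([.984905,-.173076,-.00045,-.002583])
a=np.linspace(0,2*np.pi,180)
def top(r,h):  # h above the pin tip, tool z = -(h) 
    L=np.c_[r*np.cos(a),r*np.sin(a),np.full(180,.038-h)];p=proj(s,T+R_.apply(L));i=p[:,1].argmin();return np.round(p[i],1)
for n,r,h in(("tip",.0015,0),("taper8",.004,.008),("shank",.004,.028),("collar bot",.011,.028),("collar top",.011,.032),("grip bot",.009,.036),("grip top",.009,.062)): print(n,top(r,h))
g=cv2.cvtColor(s["color"],cv2.COLOR_RGB2GRAY)
print(g[238:275,274:294:2])
```

```text
tip [281.1 240.5]
taper8 [281.1 241.5]
shank [281.  255.7]
collar bot [281.  242.9]
collar top [281.  245.9]
grip bot [281.  252.9]
grip top [280.9 278.4]
[[148 148 151 154 157 159 143  98  56  42]
 [149 146 147 150 153 156 159 143 103  54]
 [150 149 146 146 149 152 155 156 143 103]
 [147 147 148 148 147 149 151 153 156 144]
 [147 147 148 137 129 143 147 149 152 155]
 [150 146 149 104  76 119 148 147 150 152]
 [152 150 130  58  41  65 141 145 145 150]
 [156 150  71  44  46  43 104 149 145 151]
 [146 120  41  45  49  49  52 123 145 154]
 [101  64  44  47  46  48  46  52 114 138]
 [ 37  44  56  64  69  64  53  43  39  88]
 [ 56  68  80  87  94  89  79  69  48  40]
 [ 79  90  95  96  96  95  95  90  73  53]
 [ 87  88  91  95  96  96  92  87  88  79]
 [ 86  89  93  95  95  94  90  87  86  88]
 [ 85  89  94  96  96  93  89  89  87  86]
 [ 85  89  94  98  99  93  92  87  86  86]
 [ 86  92  87  86  84  85  86  90  88  86]
 [ 82  80  64  59  54  59  68  74  87  86]
 [ 64  55  49  52  49  47  45  49  75  86]
 [ 44  49  49  48  49  49  45  48  48  74]
 [ 46  48  49  50  48  48  49  49  46  50]
 [ 48  49  48  49  50  48  48  49  47  44]
 [ 48  49  47  50  49  51  46  48  47  50]
 [ 48  48  50  51  52  48  48  50  49  49]
 [ 49  49  46  48  48  49  45  49  48  46]
 [ 47  50  51  51  50  51  46  50  49  47]
 [ 46  49  48  49  49  49  45  48  49  48]
 [ 47  48  49  50  49  48  50  49  46  47]
 [ 48  49  51  49  51  49  48  47  47  45]
 [ 47  50  50  49  50  47  47  50  47  47]
 [ 45  49  46  49  50  50  49  49  49  46]
 [ 47  50  49  50  46  50  49  48  47  46]
 [ 47  50  50  48  51  48  48  48  49  47]
 [ 47  49  50  48  50  49  48  50  48  49]
 [ 47  49  48  50  47  49  49  49  48  47]
 [ 49  51  49  49  49  47  47  49  49  48]]
```

In hand the pin is offset by about 1 mm, well within the taper's capture range. I'll correct slightly and lower to just above the slot.

Converted, 0.0015 m is 0.03, -0.001 m is -0.02.

```bash
echo '0.03 -0.02 0.2 0 0 0
0 0 0.2 0 0 0
0 0 0.12 0 0 0
0 0 0 0 0 0
0 0 0 0 0 0
0 0 0 0 0 0' | python3 -m creep
python3 - <<'E'
from h import *
s=snap("wrist","w15");st=arm.read_state();print(st["time"],st["tool_pos"],st["wrist_force"])
n=st["tool_pos"]-[0,0,.038];c=proj(s,[n,[.5334,.0485,.106],[.5334,.0485,.096]]);print(np.round(c,1))
g=cv2.cvtColor(s["color"],cv2.COLOR_RGB2GRAY)
print(g[200:252:2,255:313:2])
E
```

```text
time: 13.55
tool_pos: [0.5346, 0.0493, 0.1487]
tcp_rot: [0.985, -0.172, -0.001, -0.003]
wrist_force: [-0.4, -0.1, 0.3]
width: 0.191
grip_force: 49.5
13.6 [0.53465918 0.04929891 0.14880789] [-0.75445445  0.15659439 -0.65024862]
[[281.4 242.9]
 [283.4 241.4]
 [283.4 235.7]]
[[ 98 114  79 138 148 158 152 155 175 174 173 175 174 173 173 175 174 174
  175 174 173 175 175 135 100 105 105 105 104]
 [100 101  96 119  82 134 150 156 178 149 175 173 173 173 175 173 174 173
  173 174 175 175 177 140 104 106 106 105 105]
 [100 101  92  78  88 119 126 112  99  99 153 151 177 174 173 173 175 174
  173 177 162 152  95 101 106 105 104 104 105]
 [ 81  92  85  78  90  88  82  96 103 104 103 101 134 150 176 174 177 164
  151  96 100 102 102 104 106 104 105 105 105]
 [ 81  81  77  80  89  88  82 101 104 105 104 102 103 101 135 152  99 101
  100 102 102 100 103 106 107 105 103 103 105]
 [ 79  81  79  85  91  87  83 103 105 103 104 102 105  74  81 102 106 101
  102 102 101 101 103 105 107 104 106 105 104]
 [ 81  78  80  88  87  87  85  99 102 103 100 102  87  95  58  48  82  98
  103 103 101 102 105 105 1
[... 1619 characters left out ...]
 88 100  99  98  99  93  77  60  53  53  51  66
   84  97 101  86  74  87  87  87  88  86  84]
 [123 140 140  97  97  45  46  48  80  97  98 100  94  80  80  83  87  89
   98  99  99 100  99  93  75  83  86  86  86]
 [176 175 177 165 119  80  78  61  47  49  82  96  70  44  46  77 102  99
   99  96 100  99 101  98  42  80  89  88  88]
 [173 173 174 163  62  88  91  87  81  62  47  44  46  49  49  44  72  92
  126 139  97  95 100  67  62  87  89  89  89]
 [175 174 175 117  76  85  87  88  80  51  47  49  60  65  66  57  48  41
   53 139 153 179  89  44  84  90  89  89  89]
 [172 175 160  66  81  83  82  48  47  69  84  93  94  95  96  95  91  81
   64  43  95 151  57  65  88  87  89  87  87]]
```

Nose tip (282,243) projects within 1 mm of the slot centre (282.6,241.6). The hole sits about 2 mm counter-clockwise, so I'll bias slightly and descend gently.

Converted, 0.0013 m is 0.026, 0.0008 m is 0.016.

```bash
echo '0.026 0.016 0.06 0 0 0
0 0 0.06 0 0 0
0 0 0.06 0 0 0
0 0 0.04 0 0 0
0 0 0 0 0 0' | python3 -m creep;echo '0 0 0.04 0 0 0
0 0 0.04 0 0 0
0 0 0 0 0 0' | python3 -m creep; echo '0 0 0.02 0 0 0
0 0 0.02 0 0 0
0 0 0 0 0 0' | python3 -m creep
```

```text
time: 14.1
tool_pos: [0.5351, 0.0481, 0.1367]
tcp_rot: [0.985, -0.172, -0.001, -0.002]
wrist_force: [-0.2, 0.0, -1.0]
width: 0.189
grip_force: 49.5
time: 14.4
tool_pos: [0.5352, 0.0482, 0.1329]
tcp_rot: [0.985, -0.172, -0.001, -0.003]
wrist_force: [0.3, -1.0, -1.6]
width: 0.19
grip_force: 49.5
time: 14.7
tool_pos: [0.5353, 0.0482, 0.1311]
tcp_rot: [0.985, -0.172, -0.001, -0.003]
wrist_force: [-0.2, -0.4, -1.7]
width: 0.191
grip_force: 49.5
```

```bash
echo '0 0 0.02 0 0 0
0 0 0.02 0 0 0
0 0 0.02 0 0 0
0 0 0 0 0 0' | python3 -m creep;echo '0 0 0.02 0 0 0
0 0 0.02 0 0 0
0 0 0.02 0 0 0
0 0 0 0 0 0' | python3 -m creep; echo '0 0 0.02 0 0 0
0 0 0.02 0 0 0
0 0 0 0 0 0' | python3 -m creep
```

```text
time: 15.1
tool_pos: [0.5353, 0.0482, 0.128]
tcp_rot: [0.985, -0.172, -0.001, -0.002]
wrist_force: [-0.7, 0.7, -1.0]
width: 0.194
grip_force: 49.5
time: 15.5
tool_pos: [0.5353, 0.0482, 0.125]
tcp_rot: [0.985, -0.172, -0.001, -0.003]
wrist_force: [-1.5, -0.3, -1.4]
width: 0.187
grip_force: 49.5
time: 15.8
tool_pos: [0.5353, 0.0482, 0.1231]
tcp_rot: [0.985, -0.172, -0.001, -0.003]
wrist_force: [-0.5, 0.5, -1.4]
width: 0.19
grip_force: 49.5
```

Fully through with no contact force. Seven more mm to the collar.

```bash
echo '0 0 0.02 0 0 0
0 0 0.02 0 0 0
0 0 0.02 0 0 0
0 0 0.02 0 0 0
0 0 0.02 0 0 0
0 0 0 0 0 0' | python3 -m creep;echo '0 0 0.01 0 0 0
0 0 0.01 0 0 0
0 0 0 0 0 0' | python3 -m creep; echo '0 0 0.01 0 0 0
0 0 0.01 0 0 0
0 0 0 0 0 0' | python3 -m creep
```

```text
time: 16.4
tool_pos: [0.5353, 0.0482, 0.118]
tcp_rot: [0.985, -0.172, -0.001, -0.003]
wrist_force: [-0.1, 0.3, -0.9]
width: 0.19
grip_force: 49.5
time: 16.7
tool_pos: [0.5353, 0.0483, 0.1172]
tcp_rot: [0.985, -0.172, -0.001, -0.003]
wrist_force: [0.1, 0.3, -0.5]
width: 0.189
grip_force: 49.5
time: 17.0
tool_pos: [0.5354, 0.0483, 0.1162]
tcp_rot: [0.985, -0.172, -0.001, -0.003]
wrist_force: [-0.9, 1.0, -1.5]
width: 0.189
grip_force: 49.5
```

Converted, 0.0005 m is 0.01.

```bash
echo '0 0 0.01 0 0 0
0 0 0.01 0 0 0
0 0 0 0 0 0' | python3 -m creep; echo '0 0 0.01 0 0 0
0 0 0 0 0 0' | python3 -m creep
```

```text
time: 17.3
tool_pos: [0.5354, 0.0483, 0.1162]
tcp_rot: [0.985, -0.172, -0.001, -0.003]
wrist_force: [-2.6, 0.8, 5.3]
width: 0.19
grip_force: 49.9
time: 17.5
tool_pos: [0.5355, 0.0483, 0.1161]
tcp_rot: [0.985, -0.172, -0.0, -0.003]
wrist_force: [-4.3, 0.5, 7.5]
width: 0.188
grip_force: 50.2
```

The collar is seated on the bracket (force rises at the expected height). Ease off, release and retreat.

Converted, -0.001 m is -0.02.

```bash
echo '0 0 -0.02 0 0 0
0 0 0 0 0 0' | python3 -m creep; echo '0 0 0 0 0 0
0 0 0 0 0 0
0 0 0 0 0 0
0 0 0 0 0 0
0 0 0 0 0 0' | python3 -m creep 0.5; echo '0 0 -0.2 0 0 0
0 0 -0.6 0 0 0
0 0 -0.8 0 0 0
0 0 -0.8 0 0 0
-0.6 0 0 0 0 0
0 0 0 0 0 0
0 0 0 0 0 0
0 0 0 0 0 0' | python3 -m creep
python3 - <<'E'
from h import *
s=snap("wrist","w16");c=proj(s,[.5337,.0485,.125])[0];print(c)
x0,y0=np.maximum(c-[60,50],0).astype(int)
cv2.imwrite("pics/w16c.png",cv2.resize(s["color"][y0:y0+100,x0:x0+120,::-1],None,fx=6,fy=6,interpolation=cv2.INTER_CUBIC));print(x0,y0)
for h in(.14,.11):print(np.round((proj(s,[.5337,.0485,h])[0]-[x0,y0])*6))
E
```

```text
time: 17.7
tool_pos: [0.5354, 0.0483, 0.1162]
tcp_rot: [0.985, -0.172, -0.001, -0.003]
wrist_force: [-1.3, 0.2, 4.5]
width: 0.189
grip_force: 49.8
time: 18.2
tool_pos: [0.5354, 0.0482, 0.1156]
tcp_rot: [0.985, -0.172, -0.001, -0.002]
wrist_force: [0.5, -0.0, -1.1]
width: 0.497
grip_force: 0.0
time: 19.0
tool_pos: [0.5074, 0.0576, 0.2352]
tcp_rot: [0.985, -0.173, -0.001, -0.002]
wrist_force: [-0.7, 0.1, 0.6]
width: 0.504
grip_force: 0.0
[281.36077153 175.82361483]
221 125
[362. 326.]
[363. 286.]
```

View pics/w16c.png

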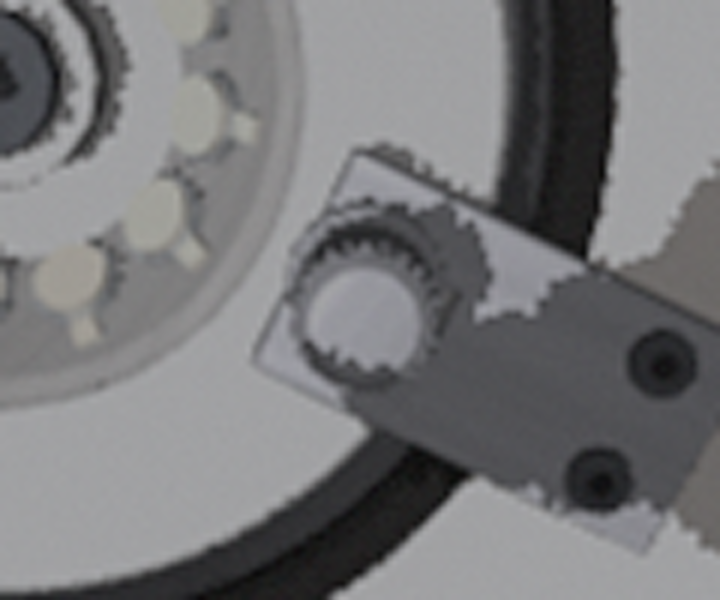

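The pin stands upright in the slot, head at crop (365,325) against a predicted (362,326) for the seated height. The collar lies on both prongs and the gripper is clear.

```bash
python3 -c 'from bench import arm; print(arm.close_job())'
```

```text
the job is handed in; nothing more can be done
None
```

The rotor is stopped with its hole under the slot, the lock pin is seated with its collar on the bracket and released, and the job was handed in at about 19 s; the hand-in call returned no verdict.

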